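# Open the push-catch cupboard beside the fossil tray

### The arm

A 6-joint arm with a two-finger parallel gripper is mounted at the origin on the work surface. World frame = base frame: x ahead of the robot, y to its left, z up, the work surface at z = 0. Lengths are in m, angles in rad, forces in N, time in s.
With the tool pointing down it reaches from about 0.375 to 0.9 m from the base axis. Payload 3.1 kg.
Tool frame: the origin (TCP) lies between the finger pads; the fingertips stand 25 mm ahead of it and the grasp point (between the pads) lies 6 mm ahead of it; y points along the fingers, x is the direction in which the jaws open and shut, and the axes are right-handed (so a half turn about y gives the same grasp; the last joint's range is limited). The gripper opens to 87 mm and grips with 3 to 60 N. Pads are 19 mm wide; open, the fingers measure 117 mm over their backs; the gripper's body (75 mm by 190 mm) begins 51 mm behind the grasp point.
Start: joints at [-1.484, 0.527, 1.433, -0, 1.181, -0.178], TCP at [0.164, -0.603, 0.248] pointing down, gripper open.
Joint ranges: [-3.08, 3.08], [-0.75, 2.2], [0.22, 2.44], [-1.43, 4.57], [0, 2.65], [-2.85, 2.85]. Speed limits (rad/s): [2.79, 2.79, 3.14, 3.14, 3.14, 3.14].

### API

Orientations are given as a unit quaternion [x, y, z, w].
In Python, from rig import robot gives the robot as it stands.
- The arm moves only by the tool carry_out, never from a script. Its argument "moves" is a list of rows, each a list of 7 numbers: the opening, from 0 (shut) to 1 (fully open), then the shift along the tool's x, y, z in cm, then the turn, a rotation vector about the tool's x, y, z in rad. In form: [[grip, x, y, z, rx, ry, rz], ...]. A call has 1 to 20 rows; each row is the pose to reach, as a shift and turn from the pose commanded when the call began, along the tool's axes at that moment; what a row does not reach only later rows make up. A row lasts 1/10 s, in which the tool goes at most 50 mm and 8.59 degrees, less where a joint would pass 70% of its speed; a pose out of reach is approached as far as the arm can. A call with a gripper value outside its range is refused whole. The fingers move at their own pace and stop on an object; "force" is the grip in N (left out, the last holds). Time passes only in rows, so rows that repeat a pose let the fingers close. It gives the time, the measured TCP pose, the force and the opening at its end, in the units of the state.
- robot.get_obs(): the state, without advancing time (a new reading comes with each control period).
- robot.camera(name): name is "side" or "top" or "wrist"; returns the picture (384x512x3 uint8, red, green, blue); there is no depth.
- robot.camera_params(name): a dict with "fx", "fy", "cx", "cy" (pixels), "k1" (the pictures are not rectified: a ray, as slopes to the right and down, at radius r is drawn at 1 + k1 r^2 times it, then the intrinsics apply), "extrinsics" (4x4, takes a point from camera to world coordinates); the wrist camera has in their place "mount" (4x4, takes a point from camera to tool coordinates, whose origin is the TCP and whose axes are the tool frame's). Camera axes: x right, y down, z forward; pixel columns grow to the right and rows downward; lengths in m; the calibration is good to about 2 mm. A picture is of the moment at which its call begins: read the wrist's pose just before it. camera_params takes no time and is no camera call.
- robot.hand_in(): hands the job in, once; it reports no verdict.
The state is a dict: "time": time; "q": joint angles; "joint_velocities": joint speeds; "joint_torque": joint torques, N m; "position": TCP position; "tool_rot": TCP orientation; "ft_force": force on the tool from outside, world axes, zero at the start; "moment": the same for the moment, N m; "grip_width": finger opening in m.
Only numpy, scipy, OpenCV 4.12 (cv2) and the standard library are available. Lean on these libraries where they do the work, as an engineer would, in place of code of your own. Each camera call takes 0.05 s, during which the arm holds its last target.

### The job

The specimen tray with the fossil skull stands in the way of the vented cupboard's door: gently slide it along the bench, without gripping or lifting it, until the door can swing past without hitting it. Then push the closed door in near its free upright edge and let go, so that the catch releases and the door springs ajar by itself, and swing it wide open with a fingertip, about square to the cupboard or a little beyond. Pick nothing up, and leave everything else where it stands.

Things in the scene. Friction and masses are not known exactly. Their poses are not given: they have to be found in the camera images.
- cupboard: Fixed bench cupboard of cream board, 180 mm deep (its x), 240 wide (its y), 250 high. Origin: centre of its underside, on the bench. Its front looks along its own -x (roughly world +y, across the robot's field) and is covered by the door. A jar and a carton stand at the back of its top; the front 90 mm of the top is bare.
- door (a joint): The cupboard's flat handleless door, 236 mm wide, 16 thick, top edge 247 above the bench, louvres low down; inner face 7 mm off the carcass. Upright hinge at the cupboard's +y end (farther from the robot, two steel barrels), free edge at the -y end. Rad: 0 latched shut, grows as the free edge comes out along -x, stop 1.75; pushed in, stop -0.028. Stays where left (drag about 1 N at the edge).
- catch (a joint): Push catch inside: sprung plunger, 12 mm rod 60 mm above the bench, 203 mm from the hinge, against the door's inner face. In m: 0 latched, lets go at -0.0024, 0.050 out. About 4 N near the door's free edge (more nearer the hinge) pushes the door 3 mm in and trips it; let go, the door springs out to about 0.25 rad (60 mm at its edge) in half a second. It does not latch again.
- door_hinge (a point): Point on the door's hinge axis, level with the door's top edge (247 mm above the bench), in the middle of the door's thickness: 105 mm from the cupboard's origin along its -x and 119 mm along its +y. Fixed to the cupboard.
- door_corner (a point): Upper free corner of the door's outer face, moves with the door; 236 mm from the hinge axis along the door, 247 mm above the bench.
- tray_center (a point): Centre of the loose grey specimen tray, half-way up its wall (13 mm above the bench). 120 mm (its x) by 170 mm (its y, roughly along the door), wall 26 mm high, 0.4 to 0.75 kg; a fossil skull is fixed in it on foam, along its y, to 60 mm above the bench. It starts 85 to 140 mm in front of the closed door, in the door's path; free bench lies farther out along the cupboard's -x.
- solvent_bottle: Bystander: brown glass bottle, 72 mm diameter, 185 mm high, standing past the hinged end of the door. Origin at the centre of its underside.
- glue_bottle: Bystander: small white bottle, 32 mm diameter, 80 mm high, standing on the bench at the left. Origin at the centre of its underside.
- resin_jar: Bystander: glass jar, 54 mm diameter, 62 mm high, on the back of the cupboard's top. Origin at the centre of its underside.
- blade_box: Bystander: carton 50 x 85 x 30 mm on the back of the cupboard's top. Origin at the centre of its underside.
- vertebra: Bystander: small fossil vertebra, 62 mm across, 24 mm high, on the bench at the left, near the robot. Origin at the centre of its underside.
- brush: Bystander: flat brush, about 0.2 m long and under 30 mm high, lying on the bench at the left, handle towards its own -x.
- beaker: Bystander: white cup, 68 mm diameter, 85 mm high, on the bench at the left. Origin at the centre of its underside.
Mind the look-alikes: they are no part of the job. There is more than one size of the part that bears tray_center; the job needs the smallest.

How it is judged:
By the outcome, as a careful person would: the job done as asked, in the order asked, and still so for the second after the job is handed in, with the robot touching nothing.
It also fails if it takes over 72 s, if anything falls off the work surface, if the arm or the gripper's body presses on something with over 40 N, if the wrist force passes 120 N, or if a joint passes its speed limit or range.

## Working session

There is one attempt and no reset: what is moved stays moved. The work goes in short steps, Python scripts to look and compute and a tool call to move; the robot and the scene stay as the last step left them, time stands still between calls to the robot, and variables do not carry over. Pictures are saved under pics/ and viewed, and the job is handed in when it is done.

Besides the shell and the picture viewer there is one more tool, called after ">>>" as name([rows], argument=value, ...), one row to a line, values as JSON. carry_out: Moves the arm, as the interface text tells. Its arguments: {"type":"object","properties":{"moves":{"type":"array"},"force":{"type":"number"}},"required":["moves"]}

```bash
ls; mkdir -p pics
python3 - <<'E'
from rig import robot
import cv2
o=robot.get_obs();print({k:o[k] for k in('time','position','tool_rot','ft_force','grip_width')})
for n in('side','top','wrist'):
    cv2.imwrite(f'pics/{n}0.png',robot.camera(n)[:,:,::-1]); print(n,robot.camera_params(n))
E
```

```text
pics
{'time': 0.0, 'position': array([ 0.16414319, -0.60237706,  0.24657592]), 'tool_rot': array([-0.56128205,  0.42984544, -0.42884488,  0.56239436]), 'ft_force': array([ 0.86054312, -0.09537688,  0.19524063]), 'grip_width': 0.08688485878019257}
side {'fx': 348.81253766636416, 'fy': 348.81253766636416, 'cx': 251.5233445134045, 'cy': 193.56171305696063, 'k1': -0.023923900941656716, 'extrinsics': array([[-0.97177504, -0.17844665,  0.15430508,  0.35788973],
       [-0.23589761,  0.74158529, -0.62801558,  0.71478538],
       [-0.0023631 , -0.64669007, -0.76274922,  1.05916005],
       [ 0.        ,  0.        ,  0.        ,  1.        ]])}
top {'fx': 407.05877909246675, 'fy': 407.05877909246675, 'cx': 254.8280012462501, 'cy': 183.21643420873394, 'k1': -0.12446843651620715, 'extrinsics': array([[-1.17403308e-02, -9.93097894e-01,  1.16699348e-01,
         3.65837162e-01],
       [-9.99930301e-01,  1.15144636e-02, -2.60946596e-03,
        -2.27979744e-02],
       [ 1.24772475e-03, -1.16721850e-01, -9.93163860e-01,
         1.48509291e+00],
       [ 0.00000000e+00,  0.00000000e+00,  0.00000000e+00,
         1.00000000e+00]])}
wrist {'fx': 297.31301411368975, 'fy': 297.31301411368975, 'cx': 253.62491499646927, 'cy': 195.02145288429264, 'k1': -0.05559445151126728, 'mount': array([[ 9.99999149e-01,  1.15526481e-03, -6.05318777e-04,
         8.67378699e-04],
       [ 8.69821209e-04, -2.44910513e-01,  9.69545298e-01,
        -1.37405367e-01],
       [ 9.71832628e-04, -9.69545000e-01, -2.44911309e-01,
         6.68285493e-02],
       [ 0.00000000e+00,  0.00000000e+00,  0.00000000e+00,
         1.00000000e+00]])}
```

View pics/side0.png

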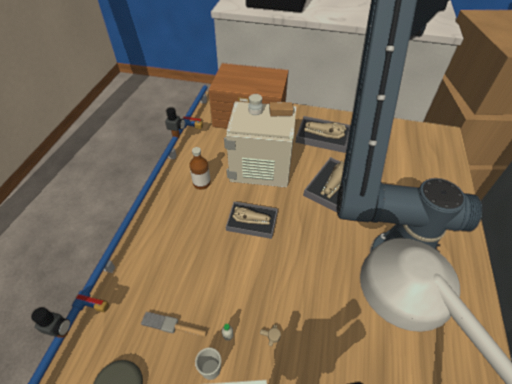

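View pics/top0.png

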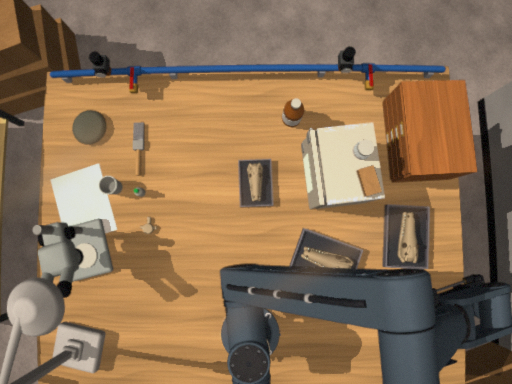

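View pics/wrist0.png

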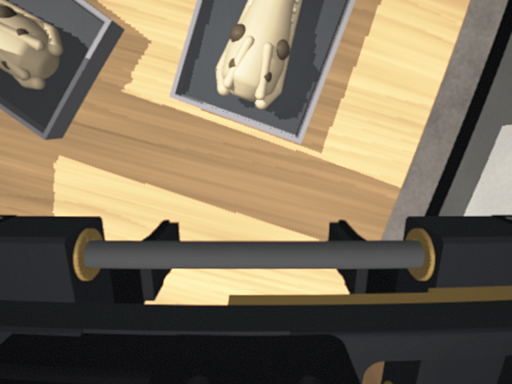

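```bash
cat > h.py <<'E'
from rig import robot
import cv2, numpy as np
from scipy.spatial.transform import Rotation as R
def ray(n,u,v,obs=None):
    p=robot.camera_params(n); K=np.array([[p['fx'],0,p['cx']],[0,p['fy'],p['cy']],[0,0,1]])
    xy=cv2.undistortPoints(np.array([[[u,v]]],float),K,np.array([p['k1'],0,0,0.]))[0,0]
    if n=='wrist':
        T=np.eye(4);T[:3,:3]=R.from_quat(obs['tool_rot']).as_matrix();T[:3,3]=obs['position'];E=T@p['mount']
    else:E=p['extrinsics']
    return E[:3,3],E[:3,:3]@np.array([xy[0],xy[1],1])
def on(n,u,v,z,obs=None):
    o,d=ray(n,u,v,obs);return o+d*(z-o[2])/d[2]
def proj(n,P,obs=None):
    p=robot.camera_params(n); K=np.array([[p['fx'],0,p['cx']],[0,p['fy'],p['cy']],[0,0,1]])
    if n=='wrist':
        T=np.eye(4);T[:3,:3]=R.from_quat(obs['tool_rot']).as_matrix();T[:3,3]=obs['position'];E=T@p['mount']
    else:E=p['extrinsics']
    W=np.linalg.inv(E)
    return cv2.projectPoints(np.array(P,float).reshape(-1,3),cv2.Rodrigues(W[:3,:3])[0],W[:3,3],K,np.array([p['k1'],0,0,0.]))[0][:,0]
E
python3 - <<'E'
import cv2
t=cv2.imread('pics/top0.png')[85:225,225:400];cv2.imwrite('pics/topz.png',cv2.resize(t,None,fx=4,fy=4,interpolation=cv2.INTER_CUBIC))
t=cv2.imread('pics/side0.png')[85:245,175:360];cv2.imwrite('pics/sidez.png',cv2.resize(t,None,fx=3.7,fy=3.7,interpolation=cv2.INTER_CUBIC))
E
```

```text
(no output)
```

View pics/topz.png

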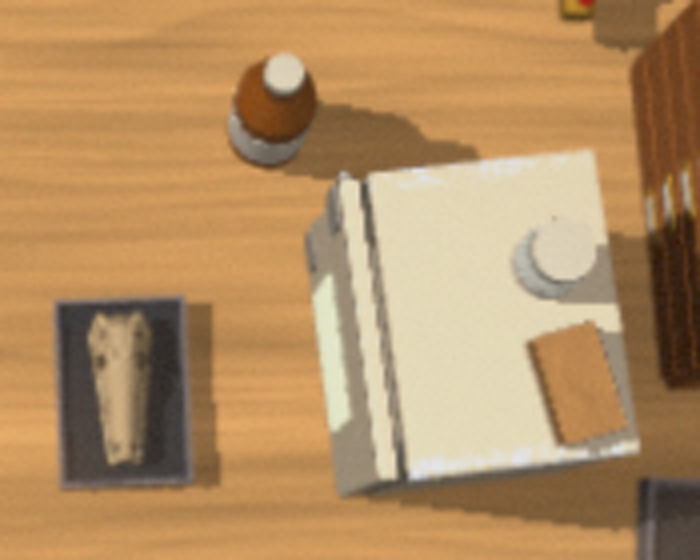

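View pics/sidez.png

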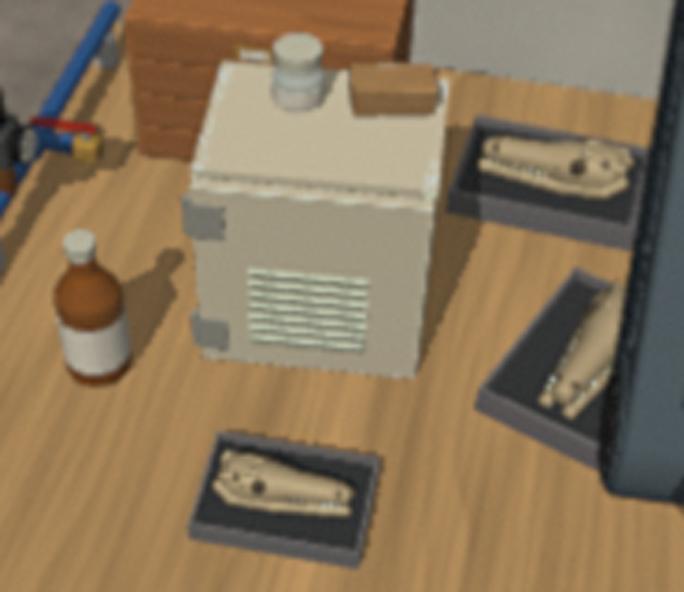

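Run:
```python
from h import *
f=lambda x,y,z:on('top',225+(x+.5)/4-.5,85+(y+.5)/4-.5,z)
g=lambda x,y,z:on('side',175+(x+.5)/3.7-.5,85+(y+.5)/3.7-.5,z)
for n,l,z in(('carc',[(368,175),(595,152),(637,450),(410,480)],.25),('doorouter',[(340,178),(381,482)],.247),('doorinner',[(357,178),(397,480)],.247),('tray',[(54,300),(183,296),(192,485),(62,488)],.026),('doorbot',[(310,235),(341,495)],.005),('bottlecap',[(285,74)],.183)):
    P=np.array([f(*q,z) for q in l]);print(n,P.round(4).tolist(),P.mean(0).round(4),[round(np.linalg.norm(P[i]-P[i-1]),4) for i in range(len(P))])
for n,l,z in(('tray',[(217,434),(381,456),(357,563),(190,537)],.026),('doortop',[(195,188),(437,208)],.247),('doorbot',[(207,355),(415,376)],.003),('bottlebase',[(98,381)],0)):
    P=np.array([g(*q,z) for q in l]);print('side',n,P.round(4).tolist(),P.mean(0).round(4),[round(np.linalg.norm(P[i]-P[i-1]),4) for i in range(len(P))])
o=robot.get_obs();print(R.from_quat(o['tool_rot']).as_matrix().round(3))
```

```text
carc [[0.6811, -0.2209, 0.25], [0.6991, -0.4022, 0.25], [0.4632, -0.4235, 0.25], [0.4427, -0.2458, 0.25]] [ 0.5715 -0.3231  0.25  ] [np.float64(0.2397), np.float64(0.1822), np.float64(0.2369), np.float64(0.1789)]
doorouter [[0.6796, -0.1993, 0.247], [0.4416, -0.2239, 0.247]] [ 0.5606 -0.2116  0.247 ] [np.float64(0.2392), np.float64(0.2392)]
doorinner [[0.6795, -0.2127, 0.247], [0.443, -0.2363, 0.247]] [ 0.5612 -0.2245  0.247 ] [np.float64(0.2377), np.float64(0.2377)]
tray [[0.6244, 0.0331, 0.026], [0.6267, -0.0842, 0.026], [0.4547, -0.0895, 0.026], [0.4534, 0.0271, 0.026]] [ 0.5398 -0.0284  0.026 ] [np.float64(0.1711), np.float64(0.1173), np.float64(0.1721), np.float64(0.1166)]
doorbot [[0.6867, -0.2041, 0.005], [0.4451, -0.2263, 0.005]] [ 0.5659 -0.2152  0.005 ] [np.float64(0.2427), np.float64(0.2427)]
bottlecap [[0.7848, -0.1656, 0.183]] [ 0.7848 -0.1656  0.183 ] [np.float64(0.0)]
side tray [[0.6246, -0.079, 0.026], [0.4551, -0.0903, 0.026], [0.4529, 0.0416, 0.026], [0.6156, 0.0502, 0.026]] [ 0.537  -0.0194  0.026 ] [np.float64(0.1295), np.float64(0.1698), np.float64(0.132), np.float64(0.1629)]
side doortop [[0.6698, -0.1973, 0.247], [0.4389, -0.223, 0.247]] [ 0.5544 -0.2101  0.247 ] [np.float64(0.2324), np.float64(0.2324)]
side doorbot [[0.6715, -0.2025, 0.003], [0.4421, -0.2258, 0.003]] [ 0.5568 -0.2142  0.003 ] [np.float64(0.2306), np.float64(0.2306)]
side bottlebase [[0.7777, -0.1403, 0.0]] [ 0.7777 -0.1403  0.    ] [np.float64(0.0)]
[[ 0.263 -0.     0.965]
 [-0.965  0.002  0.263]
 [-0.002 -1.     0.   ]]
```

>>> carry_out([
  [1,0,-5,0,0,0,0],
  [1,0,-10,0,0,0,0],
  [1,0,-15,0,0,0,0],
  [1,-3,-15,4,0,-0.11,0],
  [1,-6,-15,8,0,-0.22,0],
  [1,-9,-15,12,0,-0.33,0],
  [1,-12,-15,16,0,-0.45,0],
  [1,-15,-15,20,0,-0.57,0],
  [1,-18,-15,24,0,-0.69,0],
  [1,-21,-15,28,0,-0.81,0],
  [1,-24,-15,32,0,-0.93,0],
  [1,-27,-15,36,0,-1.05,0],
  [1,-30,-15,40,0,-1.17,0],
  [1,-33,-15,44,0,-1.29,0],
  [1,-34.8,-15,48.5,0,-1.335,0],
  [1,-34.8,-15,48.5,0,-1.335,0],
  [1,-34.8,-15,48.5,0,-1.335,0],
])

```text
time: 1.85
position: [0.5409, -0.1389, 0.3968]
tool_rot: [-0.707, -0.011, 0.012, 0.707]
ft_force: [-0.5, -0.4, -0.0]
grip_width: 0.0869
```

Run:
```python
from h import *
o=robot.get_obs();print(o['time'],o['position'],R.from_quat(o['tool_rot']).as_matrix().round(3),o['q'].round(3),o['ft_force'].round(1))
cv2.imwrite('pics/w1.png',robot.camera('wrist')[:,:,::-1])
cv2.imwrite('pics/t1.png',robot.camera('top')[:,:,::-1])
```

```text
1.85 [ 0.54088417 -0.13889197  0.39684554] [[ 0.999 -0.002 -0.032]
 [ 0.032  0.     0.999]
 [-0.002 -1.     0.   ]] [-4.510e-01  2.970e-01  1.391e+00 -1.000e-03  1.455e+00 -4.830e-01] [-0.5 -0.4 -0. ]
```

View pics/w1.png

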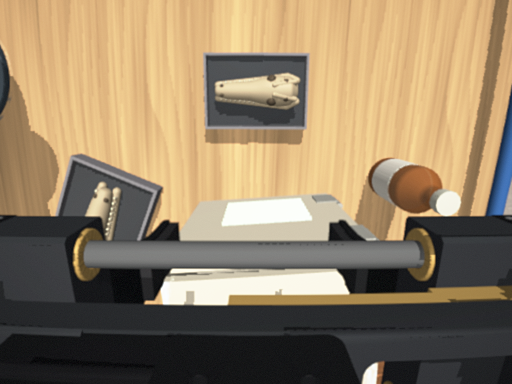

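View pics/t1.png

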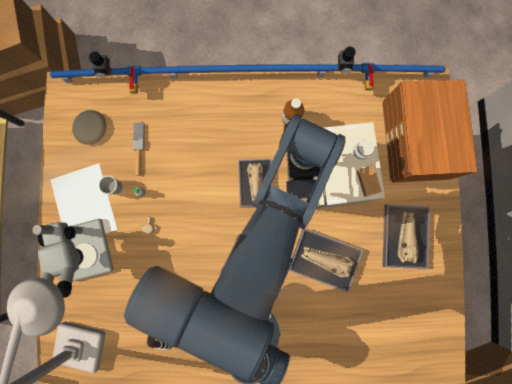

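Run:
```python
from h import *
o=robot.get_obs()
for q,z in(((206,54),.026),((308,54),.026),((307,128),.026),((206,128),.026)):print(on('wrist',*q,z,o).round(4))
print(proj('wrist',[[.68,-.207,.247],[.445,-.229,.247]],o))
```

```text
[0.4587 0.0273 0.026 ]
[0.6214 0.0322 0.026 ]
[ 0.6276 -0.084   0.026 ]
[ 0.4584 -0.0891  0.026 ]
[[383.19973703 253.68187693]
 [162.37926001 266.59610718]]
```

>>> carry_out([
  [1,0,5,0.7,0,0,0],
  [1,0,10,1.4,0,0,0],
  [1,0,15,1.4,0,0,0],
  [1,0,20,1.4,0,0,0],
  [1,0,25,1.4,0,0,0],
  [1,0,29,1.4,0,0,0],
  [1,0,32,1.4,0,0,0],
  [1,0,34,1.4,0,0,0],
  [1,0,35.5,1.4,0,0,0],
  [1,0,36.1,1.4,0,0,0],
  [1,0,36.1,1.4,0,0,0],
])

```text
time: 3.05
position: [0.5395, -0.1269, 0.0362]
tool_rot: [-0.707, -0.009, 0.01, 0.707]
ft_force: [0.5, 0.6, 0.1]
grip_width: 0.087
```

>>> carry_out([
  [1,0,0,1,0,0,0],
  [1,0,0,1.8,0,0,0],
  [1,0,0,2.2,0,0,0],
  [1,0,0,2.6,0,0,0],
  [1,0,0,2.9,0,0,0],
  [1,0,0,3.2,0,0,0],
  [1,0,0,3.5,0,0,0],
  [1,0,0,3.9,0,0,0],
  [1,0,0,4.3,0,0,0],
  [1,0,0,4.7,0,0,0],
  [1,0,0,5.1,0,0,0],
  [1,0,0,5.5,0,0,0],
])

```text
time: 4.25
position: [0.5399, -0.072, 0.037]
tool_rot: [0.708, 0.012, -0.01, -0.706]
ft_force: [-0.1, -5.2, 1.7]
grip_width: 0.0872
```

Run:
```python
from h import *
o=robot.get_obs();print(o['time'],o['position'],o['ft_force'].round(1))
cv2.imwrite('pics/w2.png',robot.camera('wrist')[:,:,::-1])
```

```text
4.25 [ 0.5398524  -0.07202898  0.03701718] [-0.1 -5.2  1.7]
```

View pics/w2.png

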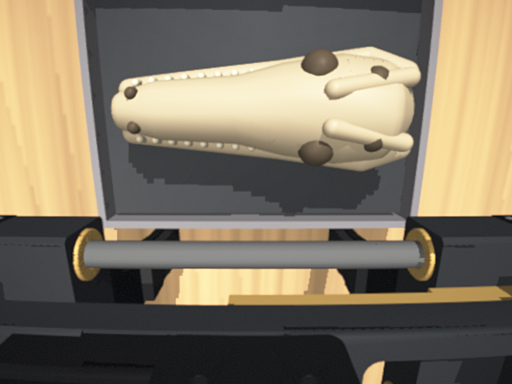

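>>> carry_out([
  [1,0,0,0.5,0,0,0],
  [1,0,0,1.1,0,0,0],
  [1,0,0,1.8,0,0,0],
  [1,0,0,2.5,0,0,0],
  [1,0,0,3.2,0,0,0],
  [1,0,0,3.9,0,0,0],
  [1,0,0,4.6,0,0,0],
  [1,0,0,5.3,0,0,0],
  [1,0,0,6,0,0,0],
  [1,0,0,6.7,0,0,0],
  [1,0,0,7.4,0,0,0],
  [1,0,0,8.1,0,0,0],
  [1,0,0,8.8,0,0,0],
  [1,0,0,9.5,0,0,0],
  [1,0,0,10.2,0,0,0],
  [1,0,0,10.9,0,0,0],
  [1,0,0,11.6,0,0,0],
  [1,0,0,12.3,0,0,0],
  [1,0,0,12.9,0,0,0],
  [1,0,0,13.4,0,0,0],
])

```text
time: 6.3
position: [0.5355, 0.0624, 0.037]
tool_rot: [0.707, 0.011, -0.01, -0.707]
ft_force: [0.3, -5.9, 2.1]
grip_width: 0.087
```

Run:
```python
from h import *
o=robot.get_obs();print(o['time'],o['position'],o['ft_force'].round(1))
cv2.imwrite('pics/t3.png',robot.camera('top')[:,:,::-1])
```

```text
6.3 [0.53546245 0.06242116 0.03695431] [ 0.3 -5.9  2.1]
```

View pics/t3.png

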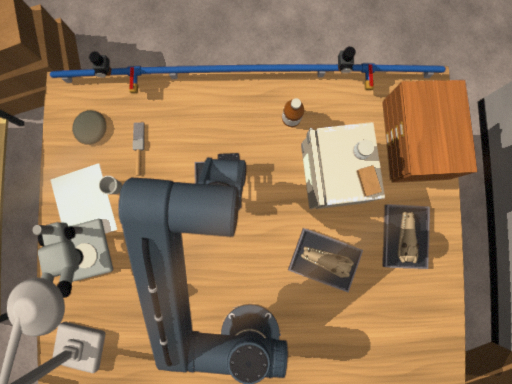

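>>> carry_out([
  [1,0,0,-1,0,0,0],
  [1,0,0,-3,0,0,0],
  [1,0,-4,-4,0,0,0],
  [0,0,-8,-5,0,0,0],
  [0,0,-12,-6,0,0,0],
  [0,0,-16,-7,0,0,0],
  [0,-2,-19.3,-10,0,0,0],
  [0,-4,-19.3,-14,0,-0.03,0],
  [0,-6,-19.3,-18,0,-0.065,0],
  [0,-8,-19.3,-21.5,0,-0.065,0],
  [0,-8,-19.3,-23,0,-0.065,0],
  [0,-8,-19.3,-23,0,-0.065,0],
  [0,-8,-19.3,-23,0,-0.065,0],
])

```text
time: 7.65
position: [0.4617, -0.1687, 0.2293]
tool_rot: [-0.706, -0.033, 0.033, 0.707]
ft_force: [-0.3, -0.3, -0.3]
grip_width: 0.0149
```

Run:
```python
from h import *
o=robot.get_obs();print(o['time'],o['position'],o['ft_force'].round(1),o['grip_width'],R.from_quat(o['tool_rot']).as_matrix().round(3))
for n in('top','side','wrist'):cv2.imwrite(f'pics/{n}4.png',robot.camera(n)[:,:,::-1])
s=cv2.imread('pics/side4.png')[60:300,150:420];cv2.imwrite('pics/side4z.png',cv2.resize(s,None,fx=2.5,fy=2.5))
```

```text
7.65 [ 0.46167235 -0.16873528  0.22925268] [-0.3 -0.3 -0.3] 0.014852385377536375 [[ 0.996 -0.    -0.094]
 [ 0.094  0.001  0.996]
 [-0.    -1.     0.002]]
```

View pics/side4z.png

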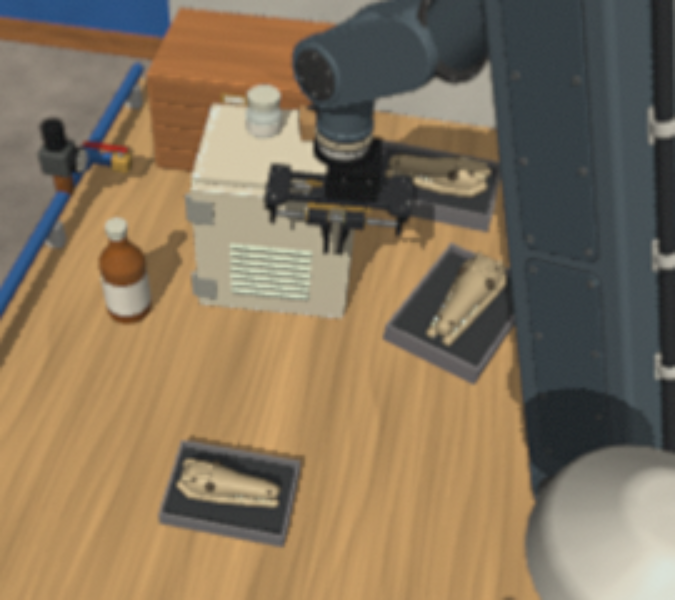

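View pics/top4.png

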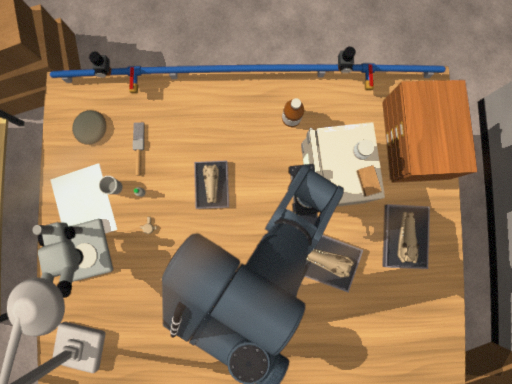

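View pics/wrist4.png

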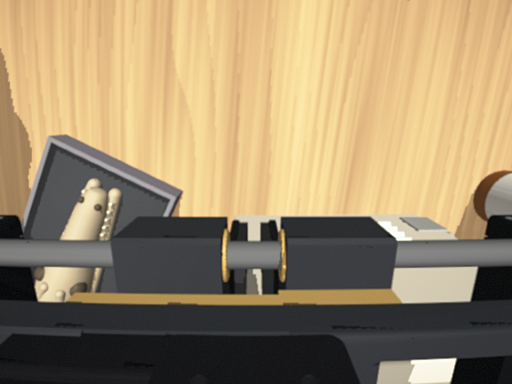

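>>> carry_out([
  [0,0,0,-1,0,0,0],
  [0,0,0,-2,0,0,0],
  [0,0,0,-3,0,0,0],
  [0,0,0,-3.6,0,0,0],
  [0,0,0,-4,0,0,0],
  [0,0,0,-4.2,0,0,0],
  [0,0,0,-4.4,0,0,0],
  [0,0,0,-4.4,0,0,0],
])

```text
time: 8.6
position: [0.4658, -0.2124, 0.2296]
tool_rot: [-0.706, -0.034, 0.033, 0.707]
ft_force: [1.3, 3.9, 2.5]
grip_width: 0.0004
```

>>> carry_out([
  [0,0,0,-0.1,0,0,0],
  [0,0,0,-0.2,0,0,0],
  [0,0,0,-0.2,0,0,0],
])

```text
time: 8.9
position: [0.4659, -0.213, 0.2296]
tool_rot: [-0.705, -0.034, 0.034, 0.708]
ft_force: [1.8, 7.4, 3.3]
grip_width: 0.0001
```

>>> carry_out([
  [0,0,0,4,0,0,0],
  [0,0,0,8,0,0,0],
  [0,0,0,11,0,0,0],
  [0,0,0,11,0,0,0],
  [0,0,0,11,0,0,0],
  [0,0,0,11,0,0,0],
  [0,0,-5,11,0,0,0],
  [0,0,-8,11,0,0,0],
  [0,0,-8,11,0,0,0],
])

```text
time: 9.8
position: [0.4586, -0.1083, 0.3137]
tool_rot: [0.708, 0.036, -0.03, -0.704]
ft_force: [1.4, -0.3, 0.8]
grip_width: 0.0006
```

Run:
```python
from h import *
o=robot.get_obs();print(o['time'],o['position'],o['ft_force'].round(1),o['grip_width'],R.from_quat(o['tool_rot']).as_matrix().round(3))
for n in('top','side','wrist'):cv2.imwrite(f'pics/{n}5.png',robot.camera(n)[:,:,::-1])
s=cv2.imread('pics/side5.png')[60:300,150:420];cv2.imwrite('pics/side5z.png',cv2.resize(s,None,fx=2.5,fy=2.5))
s=cv2.imread('pics/top5.png')[90:240,180:400];cv2.imwrite('pics/top5z.png',cv2.resize(s,None,fx=3.5,fy=3.5))
```

```text
9.8 [ 0.45858026 -0.10833238  0.31374846] [ 1.4 -0.3  0.8] 0.000552474072826311 [[ 0.996  0.01  -0.093]
 [ 0.093 -0.006  0.996]
 [ 0.009 -1.    -0.006]]
```

View pics/side5z.png

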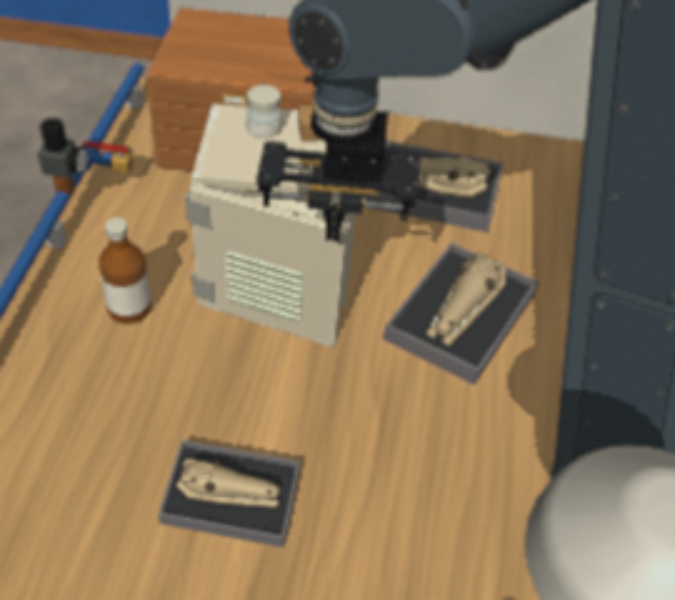

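View pics/top5z.png

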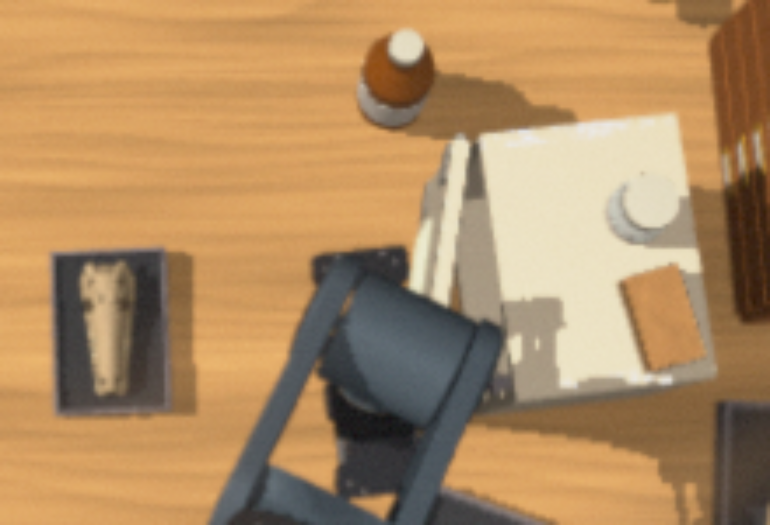

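View pics/wrist5.png

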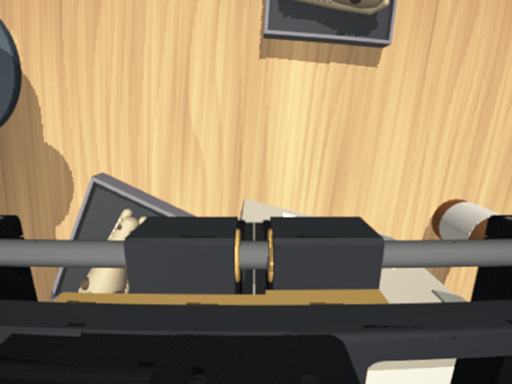

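>>> carry_out([
  [0,0,0,-4,0,0,0],
  [0,-0.3,0,-8,0,0,0],
  [0,-0.3,0,-10.6,0,0,0],
  [0,-0.3,0,-10.6,0,0,0],
  [0,-0.3,0,-10.6,0,0,0],
])

```text
time: 10.45
position: [0.4616, -0.2113, 0.3077]
tool_rot: [-0.705, -0.032, 0.034, 0.707]
ft_force: [-0.0, -0.4, -0.8]
grip_width: 0.0006
```

Run:
```python
from h import *
o=robot.get_obs();print(o['time'],o['position'],o['ft_force'].round(1))
for n in('wrist','side'):cv2.imwrite(f'pics/{n}6.png',robot.camera(n)[:,:,::-1])
s=cv2.imread('pics/side6.png')[80:220,200:380];cv2.imwrite('pics/side6z.png',cv2.resize(s,None,fx=4,fy=4))
```

```text
10.45 [ 0.46159028 -0.21127289  0.30772063] [-0.  -0.4 -0.8]
```

View pics/side6z.png

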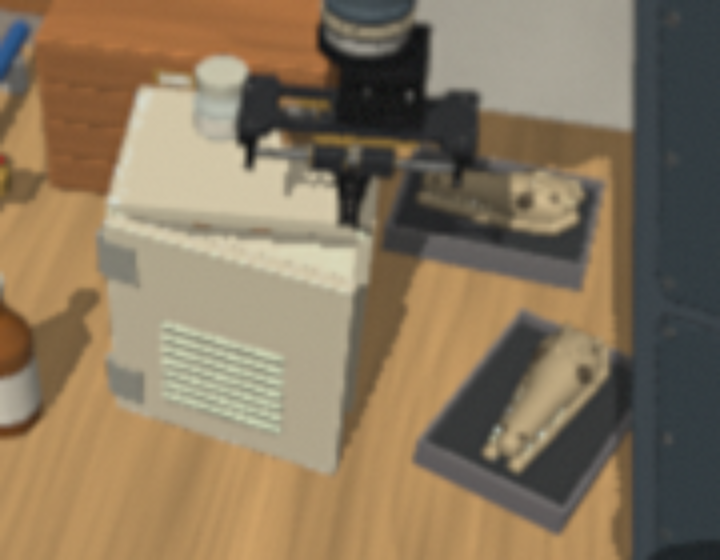

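View pics/wrist6.png

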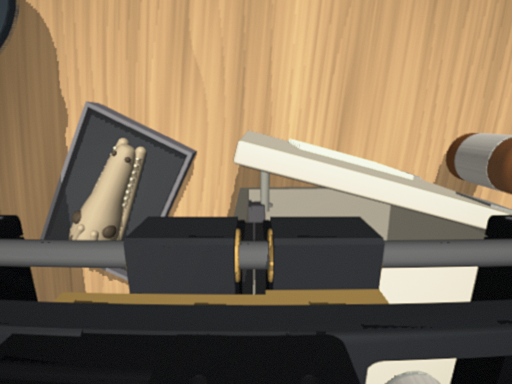

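Run:
```python
from h import *
o=robot.get_obs()
for q,z in(((247,134),.247),((236,160),.247),((480,225),.247),((240,188),0.0)):print(on('wrist',*q,z,o).round(4))
p=o['position']
print(proj('wrist',[[p[0],p[1],p[2]-.025],[.4616,-.243,.25],[p[0],p[1],.205]],o))
```

```text
[ 0.4523 -0.1536  0.247 ]
[ 0.4465 -0.1714  0.247 ]
[ 0.6278 -0.2009  0.247 ]
[ 0.444  -0.2466  0.    ]
[[252.87454162 236.35509635]
 [248.52407116 261.24778425]
 [253.34375753 201.23682202]]
```

>>> carry_out([
  [0,0,2,0,0,0,0],
  [0,0,4,0,0,0,0],
  [0,0,6,0,0,0,0],
  [0,0,7.8,0,0,0,0],
  [0,0,7.8,0,0,0,0],
  [0,0,7.8,0,0,0,0],
])

```text
time: 11.15
position: [0.4625, -0.2104, 0.2316]
tool_rot: [-0.706, -0.034, 0.034, 0.707]
ft_force: [0.1, -1.4, 0.6]
grip_width: 0.0002
```

Run:
```python
from h import *
o=robot.get_obs();p=o['position'];M=R.from_quat(o['tool_rot']).as_matrix();print(o['time'],p,o['ft_force'].round(1))
a=np.arctan2(.0944,.9957);ly=np.array([np.cos(a),np.sin(a),0]);out=np.array([-np.sin(a),np.cos(a),0]);H=np.array([.680,-.207,p[2]])
for th in np.arange(.2,1.66,.06):
    d=-ly*np.cos(th)+out*np.sin(th);m=-out*np.cos(th)-ly*np.sin(th)
    h=.015*abs(m@M[:,0])+.0095*abs(m@M[:,2])
    r=.205
    P=H+r*d+(.008+h)*m
    print(round(th,2),P.round(3),(M.T@(P-p)*100).round(1))
```

```text
11.15 [ 0.46253724 -0.21037086  0.23162986] [ 0.1 -1.4  0.6]
0.2 [ 0.474 -0.206  0.232] [ 1.2 -0.   0.4]
0.26 [ 0.474 -0.194  0.232] [1.3 0.  1.5]
0.32 [ 0.475 -0.182  0.232] [1.5 0.  2.7]
0.38 [ 0.477 -0.171  0.232] [1.8 0.  3.8]
0.44 [ 0.479 -0.159  0.232] [2.2 0.  4.9]
0.5 [ 0.482 -0.148  0.232] [2.6 0.  6. ]
0.56 [ 0.486 -0.136  0.232] [3.  0.  7.1]
0.62 [ 0.49  -0.125  0.232] [3.6 0.  8.2]
0.68 [ 0.495 -0.114  0.232] [4.2 0.  9.2]
0.74 [ 0.501 -0.104  0.232] [ 4.9  0.  10.2]
0.8 [ 0.507 -0.093  0.232] [ 5.6  0.  11.2]
0.86 [ 0.514 -0.083  0.232] [ 6.4  0.  12.1]
0.92 [ 0.522 -0.074  0.232] [ 7.2  0.  13. ]
0.98 [ 0.53  -0.065  0.232] [ 8.1  0.  13.9]
1.04 [ 0.539 -0.056  0.232] [ 9.1  0.  14.6]
1.1 [ 0.549 -0.048  0.232] [10.1  0.  15.4]
1.16 [ 0.558 -0.04   0.232] [11.2  0.  16. ]
1.22 [ 0.569 -0.033  0.232] [12.3  0.  16.6]
1.28 [ 0.58  -0.026  0.232] [13.4  0.  17.2]
1.34 [ 0.591 -0.021  0.232] [14.6  0.  17.6]
1.4 [ 0.603 -0.016  0.232] [15.8  0.  18. ]
1.46 [ 0.615 -0.011  0.232] [17.1  0.  18.4]
1.52 [ 0.627 -0.008  0.232] [18.3  0.  18.6]
1.58 [ 0.64  -0.005  0.232] [19.6  0.  18.8]
1.64 [ 0.651 -0.003  0.232] [20.8  0.  18.9]
```

>>> carry_out([
  [0,0.6,0,0.7,0,0,0],
  [0,1.3,0,1.5,0,0,0],
  [0,1.5,0,2.5,0,0,0],
  [0,1.8,0,3.5,0,0,0],
  [0,2.1,0,4.5,0,0,0],
  [0,2.5,0,5.6,0,0,0],
  [0,2.9,0,6.7,0,0,0],
  [0,3.5,0,7.8,0,0,0],
  [0,4.1,0,8.8,0,0,0],
  [0,4.8,0,9.8,0,0,0],
  [0,5.5,0,10.8,0,0,0],
  [0,6.3,0,11.8,0,0,0],
  [0,7,0,12.6,0,0,0],
  [0,7.2,0,13,0,0,0],
])

```text
time: 12.55
position: [0.5226, -0.0739, 0.2314]
tool_rot: [-0.706, -0.034, 0.034, 0.706]
ft_force: [-0.3, -0.9, 0.2]
grip_width: 0.0007
```

Run:
```python
from h import *
o=robot.get_obs();print(o['time'],o['position'],o['ft_force'].round(1))
for n in('wrist','side'):cv2.imwrite(f'pics/{n}7.png',robot.camera(n)[:,:,::-1])
s=cv2.imread('pics/side7.png')[80:260,180:380];cv2.imwrite('pics/side7z.png',cv2.resize(s,None,fx=3,fy=3))
```

```text
12.55 [ 0.52262628 -0.07389972  0.23143382] [-0.3 -0.9  0.2]
```

View pics/side7z.png

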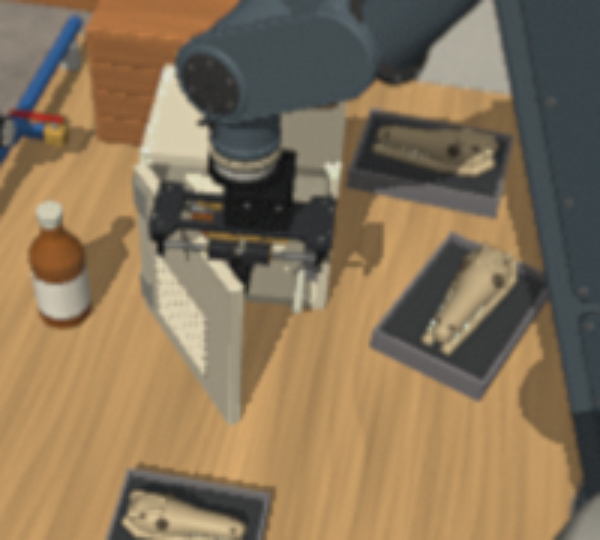

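View pics/wrist7.png

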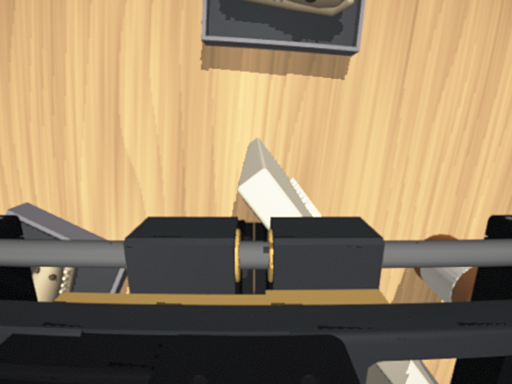

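>>> carry_out([
  [0,0.9,0,0.9,0,0,0],
  [0,1.9,0,1.6,0,0,0],
  [0,2.9,0,2.4,0,0,0],
  [0,4,0,3,0,0,0],
  [0,5.1,0,3.6,0,0,0],
  [0,6.2,0,4.2,0,0,0],
  [0,7.4,0,4.6,0,0,0],
  [0,8.6,0,5,0,0,0],
  [0,9.8,0,5.4,0,0,0],
  [0,10.8,0,5.6,0,0,0],
  [0,11.7,0,5.7,0,0,0],
  [0,12.5,0,5.8,0,0,0],
  [0,13.1,0,5.9,0,0,0],
  [0,13.6,0,5.9,0,0,0],
  [0,13.6,0,5.9,0,0,0],
  [0,12.6,0,5.9,0,0,0],
  [0,9.6,0,5.9,0,0,0],
  [0,6.6,-2,4.9,0,0,0],
  [0,3.6,-6,2.9,0,0,0],
  [0,0.6,-10,0,0,0,0],
])

```text
time: 14.65
position: [0.5305, -0.0676, 0.3239]
tool_rot: [-0.706, -0.033, 0.035, 0.707]
ft_force: [0.8, -1.2, 0.7]
grip_width: 0.0006
```

Run:
```python
from h import *
o=robot.get_obs();print(o['time'],o['position'],o['ft_force'].round(1))
for n in('top','side','wrist'):cv2.imwrite(f'pics/{n}8.png',robot.camera(n)[:,:,::-1])
s=cv2.imread('pics/top8.png')[90:240,180:400];cv2.imwrite('pics/top8z.png',cv2.resize(s,None,fx=3.5,fy=3.5))
```

```text
14.65 [ 0.53053243 -0.06762256  0.32390306] [ 0.8 -1.2  0.7]
```

View pics/top8z.png

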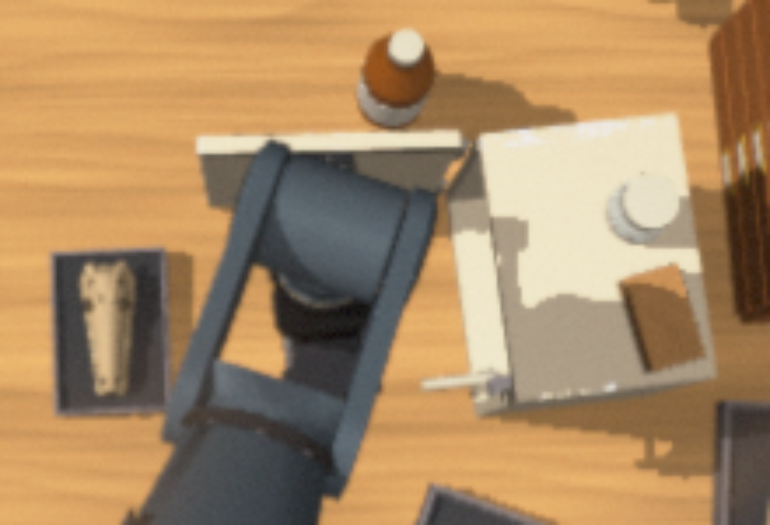

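View pics/side8.png

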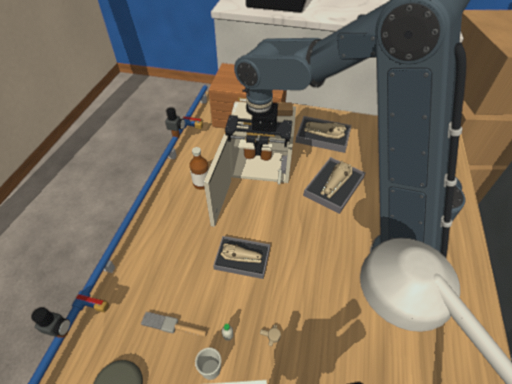

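View pics/wrist8.png

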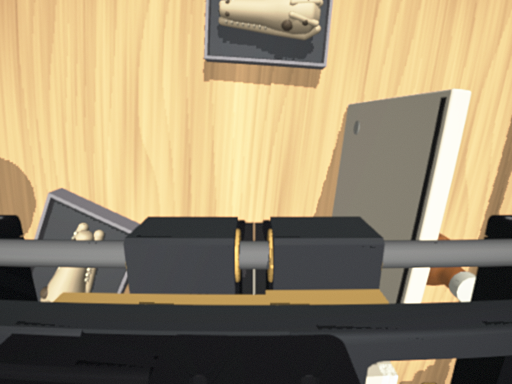

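>>> carry_out([
  [0,-2,-3,2,0,0,0],
  [0,-4,-6,4,0,0,0],
  [0,-6,-8,6,0,0,0],
  [0,-6,-8,6,0,0,0],
  [0,-6,-8,6,0,0,0],
])

```text
time: 15.3
position: [0.4676, -0.0134, 0.4028]
tool_rot: [-0.706, -0.034, 0.034, 0.706]
ft_force: [0.6, 0.1, 0.1]
grip_width: 0.0006
```

Run:
```python
from h import *
o=robot.get_obs();print(o['time'],o['position'],o['ft_force'].round(1))
im=robot.camera('top')[:,:,::-1];cv2.imwrite('pics/top9.png',im)
f=lambda x,y,z:on('top',180+(x+.5)/3.5-.5,90+(y+.5)/3.5-.5,z)
for a,b in(((197,137),(460,131)),((200,153),(460,147))):
    A,B=f(*a,.247),f(*b,.247);d=(A-B);print(A.round(3),B.round(3),np.linalg.norm(d).round(3)); 
    ang=np.arctan2(d[1],d[0]);print('open rad',np.pi+0.0945-ang)
print([f(*q,.026).round(3) for q in((52,254),(164,249),(169,409),(57,413))])
a=cv2.imread('pics/top0.png').astype(int);d=np.abs(a-im).max(2)
cv2.imwrite('pics/d.png',np.clip(d*3,0,255).astype(np.uint8))
```

```text
15.3 [ 0.46761232 -0.013367    0.40282131] [0.6 0.1 0.1]
[0.683 0.031 0.247] [ 0.686 -0.204  0.247] 0.235
open rad 1.651669357461876
[0.668 0.028 0.247] [ 0.671 -0.204  0.247] 0.232
open rad 1.651568595537852
[array([0.617, 0.192, 0.026]), array([0.621, 0.075, 0.026]), array([0.454, 0.071, 0.026]), array([0.451, 0.186, 0.026])]
```

View pics/top9.png

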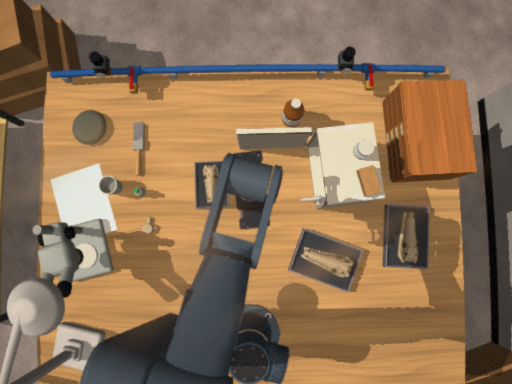

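View pics/d.png

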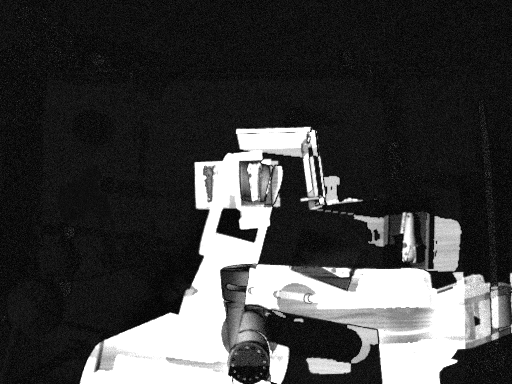

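```bash
python3 -c "
from rig import robot
print(robot.hand_in(), robot.get_obs()['time'])"
```

```text
the job is handed in; nothing more can be done
the job is handed in; nothing more can be done
```

The job is done and handed in, with the clock at about 15.4 s of the 72 s allowed.

- **Tray:** I slid the smallest tray about 0.16 m outward along the bench with open fingertips low on its rear wall. The push force was 5–6 N and the tray stayed square. Its rear edge now measures y ≈ 0.071–0.075, and the door's sweep reaches only about 0.03.
- **Catch:** I pushed the door in about 20 mm from its free edge, reading about 7 N, and backed off. It sprang ajar by itself to about 0.255 rad.
- **Door:** I swung it open from behind with the closed fingertips. It now measures about 1.65 rad, or 95°, and stayed there after the fingers left it.

**Last checks:** The final top view, compared with the first one, shows nothing changed apart from the tray, the door and catch, the arm, and shadows. The bottles, the jar, the carton and the items on the left are where they were. The arm touches nothing, with the hand raised clear of everything. No check failed. The one mismatch was in the first look at the tray: the side view put its centre about 9 mm off the top view. The wrist view agreed with the top view, so I used that position.

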